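# Set the larder's roller calendar to the day

## Task

Bring the wooden roller calendar that stands under the shelf up to date: roll its three rollers with a fingertip until they show 2, 7 and 11 (27 November), each number squarely on the reading line. Leave the crockery and jars around it where they stand.

Things in the scene. Friction and masses are not known exactly. Their poses are not given: they have to be found in the camera images.
- calendar: Dark wedge-shaped wooden calendar, fixed to the table, 106 deep (x) x 180 wide (y from -84 to 96) x 97 high (mm). Origin: underside, below the rollers' axle; x to its back, y to its left, z up. Three light wooden rollers on one axle (along y, at x = 0, 52 up) poke 11 out of slots in its sloping face, which looks forward (-x) and up. The number on the line of the brass marks is the one shown.
- units_window (a point): Middle of the slot of the middle roller, on the reading line: where the centre of a squarely shown flat lies, 33 mm out from the axle. In the calendar's frame the face's outward normal is (-0.643, 0, 0.766), 40 deg from vertical; up the face is (0.766, 0, 0.643). The face's rails and dividers lie 22 mm out from the axle; the slots are 60 mm tall.
- tens_window (a point): The same for the left roller.
- month_window (a point): The same for the right roller.
- units_roller (a joint): Middle roller (day, units), 36 mm wide, centre at y = 14: 10 flats each 33 mm from the axle, black numerals 0 to 9. Angle in rad, 0 when 0 is shown, grows as its visible side is rubbed DOWN the face (to the robot); digit k is shown at k x 36 deg, 7 at 4.398 or -1.885. Turns endlessly both ways under a rubbing fingertip, no clicks, drags 0.03 N m (1 N at the rim), stays where left.
- tens_roller (a joint): Left roller (day, tens), 36 mm wide, centre at y = 60; 8 flats, 0 1 2 3 0 1 2 3, 45 deg apart, otherwise as the middle one. Angle in rad, same sense, 0 when a 0 is shown; 2 is shown at 1.571 and at 4.712 (-1.571).
- month_roller (a joint): Right roller (month), 52 mm wide, centre at y = -40; 12 flats, 01 to 12, 30 deg apart, otherwise as the middle one. Angle in rad, same sense, 0 when 01 is shown; month m is shown at (m-1) x 30 deg, 11 at 5.236 or -1.047.
- tens_2 (a point): Centre of one flat of the left roller that bears a 2.
- tens_2b (a point): Centre of the other flat of the left roller, which bears a 2 too.
- units_7 (a point): Centre of the flat of the middle roller that bears the 7.
- month_11 (a point): Centre of the flat of the right roller that bears 11.
- shelf: Wooden countertop shelf, fixed, over the back of the calendar: board 220 deep (x) x 660 wide (y) x 18 thick (mm), underside 205 up, on posts at x = +-80, y = +-300, with crockery on it. Origin: on the table under the board's centre. The board's front edge hangs 5 to 20 mm behind the calendar's reading line, so the rollers are reached from the front with a leaning tool.
- bowl_stack: Bystander: stack of three painted cream bowls, 138 wide, 97 high, standing on the shelf (mm). Origin: centre of its underside.
- plate_stack: Bystander: stack of five white plates, 190 wide, 42 high, standing on the shelf (mm). Origin: centre of its underside.
- clip_jar: Bystander: clip-top glass storage jar, 100 wide, 133 high, standing on the shelf (mm). Origin: centre of its underside.
- food_tin: Bystander: plain ribbed metal food tin, 73 wide, 108 high, standing under the shelf to the left of the calendar (mm). Origin: centre of its underside.
- blue_cup: Bystander: dark blue cup, 74 wide, 85 high, standing under the shelf to the right of the calendar (mm). Origin: centre of its underside.
- garlic_pot: Bystander: lidded terracotta garlic pot, 112 wide, 117 high, on the table at the front left (mm). Origin: centre of its underside.
- wooden_bowl: Bystander: wooden bowl with an orange in it, 210 wide, 85 high, on the table at the front right (mm). Origin: centre of its underside.

How it is judged (in metres and radians):
At the end, for the whole second after the job is handed in: The calendar shows 2, 7 and 11: the flat with each of these numbers is centred on the reading line to within 5.5 mm along the rim (about 9.5 degrees of roller turn; either 2 counts on the left roller), and the rollers are at rest (distance between any of tens_2, tens_2b and tens_window below 0.0055 m and distance between units_7 and units_window below 0.0055 m and distance between month_11 and month_window below 0.0055 m and velocity of joint tens_roller between -0.05 and 0.05 rad/s and velocity of joint units_roller between -0.05 and 0.05 rad/s and velocity of joint month_roller between -0.05 and 0.05 rad/s); the robot touches nothing.
It fails at once if the bowl stack, plate stack or jar on the shelf is shoved more than 25 mm or knocked over (distance of any of bowl_stack, plate_stack, clip_jar from where it was at the start of the episode above 0.025 m or angle between any of bowl_stack, plate_stack, clip_jar's own z axis and vertical above 0.5 rad).
It fails at once if the tin or the cup beside the calendar is shoved more than 25 mm or knocked over (distance of any of food_tin, blue_cup from where it was at the start of the episode above 0.025 m or angle between any of food_tin, blue_cup's own z axis and vertical above 0.5 rad).
It fails at once if the garlic pot or the wooden bowl is shoved more than 25 mm or knocked over (distance of any of garlic_pot, wooden_bowl from where it was at the start of the episode above 0.025 m or angle between any of garlic_pot, wooden_bowl's own z axis and vertical above 0.5 rad).
It also fails if it takes over 70 s, if anything falls off the work surface, if the arm or the gripper's body presses on something with over 40 N, if the wrist force passes 120 N, or if a joint passes its speed limit or range.

## Robot

A 6-joint arm with a two-finger parallel gripper is mounted at the origin on the work surface. World frame = base frame: x ahead of the robot, y to its left, z up, the work surface at z = 0. Lengths are in mm, angles in rad, forces in N, time in s.
With the tool pointing down it reaches from about 375 to 900 mm from the base axis. Payload 3.1 kg.
Tool frame: the origin (TCP) lies midway between the tips of the shut fingers; the grasp point (between the pads) lies 19 mm behind it; z points along the fingers, y is the line along which they close (so a half turn about z gives the same grasp; the last joint's range is limited). The gripper opens to 85 mm and grips with 20 to 120 N. Pads are 22 mm wide; open, the fingers measure 114 mm over their backs; the gripper's body (76 mm by 85 mm) begins 54 mm behind the grasp point. The pads swing forward as they close: fully open they stand 13 mm farther back than shut.
Start: joints at [-1.282, 0.527, 1.433, -0, 1.181, -0.178], TCP at [281.287, -558.099, 231.31] pointing down, gripper open.
Joint ranges: [-3.08, 3.08], [-0.75, 2.2], [0.22, 2.44], [-1.43, 4.57], [0, 2.65], [-2.85, 2.85]. Speed limits (rad/s): [2.79, 2.79, 3.14, 3.14, 3.14, 3.14].

## Interface

Orientations are given as a unit quaternion [x, y, z, w].
In Python, from rig import bot gives the robot as it stands. Calls block until the motion is done:
- bot.movep(position, orientation): joint-space move of the TCP to a pose.
- bot.movel(position, ori=None, vel=150): straight line of the TCP; ori=None keeps the orientation; vel is the mean speed in mm/s.
- bot.move_joints(angles): joint-space move.
- bot.command_gripper(opening): finger opening in mm; the grip force is fixed at half the most; returns when the fingers have stopped.
- bot.dwell(seconds).
- bot.inverse_kinematics(position, orientation): joint angles nearest the present ones, or None.
- bot.get_state(): the state.
- bot.capture(name): name is "scene" or "top" or "wrist"; returns a dict with "color" (480x640x3 uint8, red, green, blue), "fx", "fy", "cx", "cy" (pixels), "xyz" and "attitude" of the camera in the world. Camera axes: x right, y up, looking along -z (the intrinsics and any distortion apply to the point x, -y, -z); pixel columns grow to the right and rows downward; lengths in mm; the calibration is good to about 2 mm. A picture is of the moment at which its call begins. There is no depth.
A pose or a line that the arm cannot do raises bot.IKError and nothing moves.
- bot.hand_in(): hands the job in; it is judged then, once.
Trained networks look in a picture, given as the dict that the camera call returned (one of the last four; its "shot" number tells which), for a name from the list of things; names that differ only in an ending like _2 or _b are one class to them, and where a whole thing is asked for, a point or a joint stands for the part that bears it (a point fixed in the world has none). Each returns a list of dicts, best first, with "score" (0 to 1); they miss things now and then, are a little off and sometimes report something else, mostly with a low value. They report only what shows in the picture. A call takes as long as a camera call.
- bot.search_frame(picture, name): "bbox" ([centre column, centre row, width, height] in pixels, round what is visible of it).
- bot.landmark_of(picture, name): "centre" ([column, row] in pixels: a listed point, or the origin of a listed thing).
The state is a dict: "time_s": time; "joint_pos": joint angles; "joint_vel": joint speeds; "joint_torque": joint torques, N m; "eef_pos": TCP position; "orientation": TCP orientation; "wrist_force": force on the tool from outside, world axes, zero at the start; "ft_torque": the same for the moment, N m; "grip_width": finger opening in mm; "gripper_force": force on a finger pad.
Only numpy, scipy, OpenCV 4.12 (cv2) and the standard library are available. Lean on these libraries where they do the work, as an engineer would, in place of code of your own. Each camera call takes 0.05 s, during which the arm holds its last target. There are 200 camera calls.

## Working session

There is one attempt and no reset: what is moved stays moved. The work goes in short steps, each a Python script; the robot and the scene stay as the last script left them, time stands still between calls to the robot, and variables do not carry over. Pictures are saved under pics/ and viewed, at most 10 in all, crops included, and the job is handed in when it is done.

```bash
ls; mkdir -p pics
python3 - <<'E'
from rig import bot
import cv2
for n in ["scene","top","wrist"]:
    p=bot.capture(n); cv2.imwrite(f"pics/{n}0.png",p["color"][:,:,::-1])
    print(n,{k:v for k,v in p.items() if k!="color"})
    if n=="wrist":continue
    for t in ["calendar","units_window","tens_window","month_window","units_7","tens_2","month_11","shelf","garlic_pot","wooden_bowl","food_tin","blue_cup"]:
        print(t,[(r["score"],r["centre"]) for r in bot.landmark_of(p,t)][:3])
print(bot.get_state())
E
```

```text
pics
rig.py
scene {'fx': 448.6316725720195, 'fy': 448.6316725720195, 'cx': 315.10661959959907, 'cy': 238.9522037760408, 'xyz': array([ 242.55508217, -826.61934076,  887.81578185]), 'attitude': array([ 0.41207969, -0.07599349, -0.14790199,  0.89584615]), 'shot': 1}
calendar [(0.79, [343.6, 276.7])]
units_window [(0.89, [335.3, 252.4])]
tens_window [(0.87, [331.8, 242.6])]
month_window [(0.73, [340.4, 264.6]), (0.25, [339.4, 236.1])]
units_7 []
tens_2 [(0.68, [340.0, 241.6])]
month_11 [(0.89, [359.4, 270.3])]
shelf []
garlic_pot []
wooden_bowl []
food_tin [(0.45, [347.3, 205.1]), (0.43, [339.3, 240.1])]
blue_cup [(0.92, [394.3, 313.8]), (0.31, [329.8, 241.2])]
top {'fx': 582.6702064577987, 'fy': 582.6702064577987, 'cx': 314.8610912192853, 'cy': 235.7266680773719, 'xyz': array([ 348.18501326,   -6.9824672 , 1842.51665779]), 'attitude': array([-0.04000496,  0.04451641,  0.71276134, -0.69884846]), 'shot': 2}
calendar [(0.72, [314.2, 218.7])]
units_window [(0.92, [308.8, 224.3])]
tens_window [(0.87, [291.7, 222.8])]
month_window [(0.74, [325.6, 226.4])]
units_7 [(0.74, [308.0, 214.5])]
ten
[... 490 characters left out ...]
int_pos': array([-1.28248435e+00,  5.27475598e-01,  1.43265456e+00,  2.26094723e-05,
        1.18140027e+00, -1.78475001e-01]), 'joint_vel': array([-0.00039676, -0.00141142, -0.00093797,  0.0017734 ,  0.00086042,
       -0.00124341]), 'joint_torque': array([-5.12165334e-04, -4.42320585e+01, -1.78415644e+01, -3.95728066e-04,
        7.96553813e-04,  6.16731413e-06]), 'eef_pos': array([ 281.30914553, -558.11759001,  231.33990495]), 'orientation': array([9.72888143e-01, 2.31276155e-01, 1.21507042e-05, 3.04933157e-05]), 'wrist_force': array([ 0.85866389, -0.45770934, -0.15711529]), 'ft_torque': array([-0.00475153, -0.04163785,  0.02932197]), 'gripper_force': 0.0, 'grip_width': 85.51411634609066}
```

Run:
```python
import cv2,numpy as np
a=cv2.imread("pics/scene0.png"); b=cv2.imread("pics/top0.png")
c=np.vstack([np.hstack([cv2.resize(a,(400,300)),cv2.resize(b,(400,300))]),np.hstack([cv2.resize(a[215:305,290:410],(400,300),interpolation=2),cv2.resize(b[180:270,255:375],(400,300),interpolation=2)])])
cv2.imwrite("pics/m0.png",c)
```

```text
(no output)
```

View pics/m0.png

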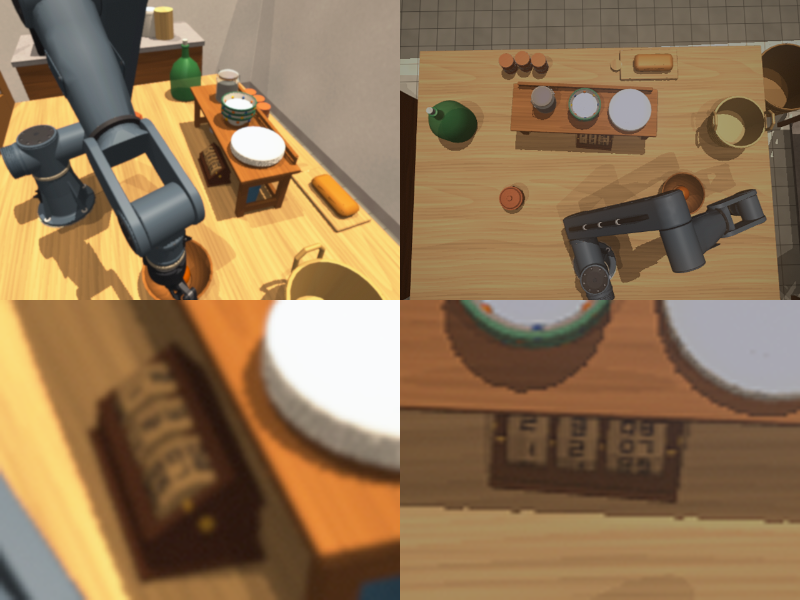

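```bash
cat > h.py <<'E'
from rig import bot
import cv2, numpy as np
from scipy.spatial.transform import Rotation as R
from scipy.optimize import least_squares
N=np.array([-.643,0,.766]); U=np.array([.766,0,.643])
YC=dict(tens=60,units=14,month=-40)
WIN={k+"_window":np.array([-21.2,y,77.3]) for k,y in YC.items()}
def project(p,P):
    c=R.from_quat(p["attitude"]).inv().apply(np.atleast_2d(P)-p["xyz"])
    return np.c_[p["cx"]+p["fx"]*c[:,0]/-c[:,2], p["cy"]-p["fy"]*c[:,1]/-c[:,2]]
def cal2w(q,P): return R.from_euler("z",q[2]).apply(np.atleast_2d(P))+[q[0],q[1],0]
def fit(obs,q0=(700,0,0)):  # obs: (pic, local pt, pix)
    f=lambda q:np.concatenate([(project(p,cal2w(q,L))[0]-c) for p,L,c in obs])
    r=least_squares(f,q0,loss="soft_l1",x_scale=[10,10,.1]); return r.x,f(r.x).reshape(-1,2)
def observe(p,names=WIN,smin=.5):
    o=[]
    for n in names:
        r=bot.landmark_of(p,n)
        if r and r[0]["score"]>smin:o.append((p,WIN[n],np.array(r[0]["centre"])))
    return o
E
python3 - <<'E'
from h import *
A=bot.capture("scene");B=bot.capture("top");W=bot.capture("wrist")
o=observe(B);print(fit(o)); o+=observe(A);q,r=fit(o);print(q);print(r)
# camera in tool frame
s=bot.get_state();T=R.from_quat(s["orientation"])
print("cam in tool",T.inv().apply(W["xyz"]-s["eef_pos"]),(T.inv()*R.from_quat(W["attitude"])).as_matrix().round(3))
# obstacles on plane z
def ray(p,px,z):
    d=R.from_quat(p["attitude"]).apply([(px[0]-p["cx"])/p["fx"],-(px[1]-p["cy"])/p["fy"],-1]);return p["xyz"]+d*(z-p["xyz"][2])/d[2]
for n,z in [("garlic_pot",60),("wooden_bowl",40),("plate_stack",240),("bowl_stack",270),("clip_jar",290)]:
    for r in bot.search_frame(B,n)[:1]: print(n,r["score"],r["bbox"],ray(B,r["bbox"][:2],z))
E
```

```text
(array([ 6.18876281e+02, -9.61183371e+00,  5.53682896e-02]), array([[ 0.00480788, -0.53420265],
       [ 2.20980836,  1.35431271],
       [-2.28958772, -0.34943939]]))
[ 6.15185846e+02 -1.20625186e+01 -2.97647586e-02]
[[ 0.18791435 -0.9888946 ]
 [ 2.43139245  2.16706797]
 [-2.01282845  1.95011345]
 [-1.81916151 -2.46052358]
 [ 0.93674673 -3.59311036]
 [ 8.93699788 11.10276738]]
cam in tool [ 6.53786167e+01 -7.23047883e-02 -1.42685408e+02] [[ 0.001  0.965  0.262]
 [ 1.    -0.001 -0.   ]
 [ 0.     0.262 -0.965]]
garlic_pot 0.71 [177.3, 316.8, 41.3, 37.9] [323.23754955 400.73480516  60.        ]
wooden_bowl 0.87 [452.1, 308.6, 69.1, 64.4] [ 330.96217692 -437.88448238   40.        ]
plate_stack 0.89 [368.4, 175.1, 68.5, 67.8] [ 709.09309817 -172.82720929  240.        ]
bowl_stack 0.8 [293.4, 166.9, 51.6, 52.4] [729.28313338  36.39792111 270.        ]
clip_jar 0.86 [229.7, 159.9, 40.7, 41.0] [747.17366771 209.01491834 290.        ]
```

```bash
cat >> h.py <<'E'
CT=np.array([65.38,0,-142.7]); CR=R.from_matrix([[0,.9652,.2615],[1,0,0],[0,.2615,-.9652]])
def tool_ori(q,lean,up):  # tool z = into face, lean deg from vertical; up=+1 camera above, -1 below
    a=np.radians(lean); z=np.array([np.sin(a),0,-np.cos(a)]); x=up*np.array([np.cos(a),0,np.sin(a)])
    return R.from_euler("z",q[2])*R.from_matrix(np.c_[x,np.cross(z,x),z])
def cam_to_tool(q,campos,look_n,up):
    # camera looks along -look_n (local unit vec), image up ~ up*U
    n=np.array(look_n); y=up*np.array([n[2],0,-n[0]])
    C=R.from_euler("z",q[2])*R.from_matrix(np.c_[np.cross(y,n),y,n]); T=C*CR.inv()
    return cal2w(q,campos)[0]-T.apply(CT),T
E
python3 - <<'E'
from h import *
q=(617,-11,0.02)
for up in (1,-1):
  for D in (200,230,260):
    p,T=cam_to_tool(q,WIN["units_window"]+D*N+[0,-5,0],N,up)
    print("cam",up,D,p.round(),T.as_matrix()[:,2].round(2),bot.inverse_kinematics(p,T.as_quat()))
  for lean in (25,40,50):
   for k in WIN:
    T=tool_ori(q,lean,up); j=bot.inverse_kinematics(cal2w(q,WIN[k]+5*N)[0],T.as_quat())
    print(k,up,lean,None if j is None else np.round(j,2))
E
```

```text
cam 1 200 [547.  -3.  95.] [ 0.82  0.02 -0.57] [-0.40175922  0.92772138  2.40970543  2.7633998   1.1434063  -1.65843815]
cam 1 230 [528.  -4. 118.] [ 0.82  0.02 -0.57] None
cam 1 260 [508.  -4. 141.] [ 0.82  0.02 -0.57] None
tens_window 1 25 [-0.14  0.64  1.96  0.57  0.13  0.86]
units_window 1 25 [-0.24  0.64  1.96  0.78  0.16  0.56]
month_window 1 25 [-0.35  0.64  1.95  0.86  0.2   0.38]
tens_window 1 40 [-0.17  0.72  2.14  2.84  0.42 -1.44]
units_window 1 40 [-0.28  0.72  2.14  2.67  0.44 -1.38]
month_window 1 40 [-0.41  0.72  2.13  2.47  0.45 -1.29]
tens_window 1 50 [-0.19  0.83  2.24  2.92  0.8  -1.55]
units_window 1 50 [-0.31  0.83  2.24  2.79  0.81 -1.54]
month_window 1 50 [-0.46  0.83  2.23  2.63  0.8  -1.52]
cam -1 200 [586.  -3. 128.] [ 0.42  0.01 -0.91] [-0.25386219  0.5395738   1.95247747  0.4649366   0.25630325 -2.27214678]
cam -1 230 [567.  -3. 151.] [ 0.42  0.01 -0.91] [-0.26602545  0.47668905  1.98257441  0.42892973  0.28912094 -2.24469486]
cam -1 260 [548.  -3. 174.] [ 0.42  0.01 -0.91] [-0.27933132  0.41151392  2.00843989  0.39416234  0.32858814 -2.21887242]
tens_window -1 25 [-0.14  0.64  1.96  0.57  0.13 -2.28]
units_window -1 25 [-0.24  0.64  1.96  0.78  0.16 -2.58]
month_window -1 25 [-0.35  0.64  1.95  0.86  0.2  -2.77]
tens_window -1 40 [-0.17  0.72  2.14  2.84  0.42  1.7 ]
units_window -1 40 [-0.28  0.72  2.14  2.67  0.44  1.77]
month_window -1 40 [-0.41  0.72  2.13  2.47  0.45  1.85]
tens_window -1 50 [-0.19  0.83  2.24  2.92  0.8   1.59]
units_window -1 50 [-0.31  0.83  2.24  2.79  0.81  1.6 ]
month_window -1 50 [-0.46  0.83  2.23  2.63  0.8   1.63]
```

Run:
```python
from h import *
q=(617,-11,0.02)
T=tool_ori(q,40,-1)
bot.command_gripper(0)
for d in (100,85,70):
    p=cal2w(q,WIN["units_window"]+d*N)[0]; j=bot.inverse_kinematics(p,T.as_quat()); print(d,p,j)
    if j is not None: break
s=bot.get_state()
# high waypoint with partly turned arm
pw=np.array([400,-180,330.]); jw=bot.inverse_kinematics(pw,T.as_quat()); print("wp",jw)
if jw is None: 
    jw=np.array(j); jw[0]-=.6; jw[1]-=.3; print("alt")
bot.move_joints(list(jw)); print(bot.get_state()["eef_pos"],bot.get_state()["wrist_force"])
bot.move_joints(list(j)); s=bot.get_state(); print(s["time_s"],s["eef_pos"],s["wrist_force"])
W=bot.capture("wrist"); o=observe(W,smin=.3); print([x[1:] for x in o]); print(fit(o,q))
for n in ["tens_2","units_7","month_11"]: print(n,[(r["score"],r["centre"]) for r in bot.landmark_of(W,n)])
cv2.imwrite("pics/w1.png",W["color"][::-1,::-1,::-1])
```

```text
100 [531.2371181    1.28731409 153.9       ] [-0.33940879  0.50911224  2.26219929  2.46877888  0.37125164  1.92926844]
wp None
alt
[ 447.35816324 -310.15714898  307.63020767] [-0.32003726 -0.46252462  0.23610651]
6.2417 [531.6758568    0.55878965 154.27329132] [ 0.16382894  0.08192558 -0.23172152]
[(array([-21.2,  60. ,  77.3]), array([388.9, 243.5])), (array([-21.2,  14. ,  77.3]), array([314.2, 239.9])), (array([-21.2, -40. ,  77.3]), array([224. , 232.3]))]
(array([ 6.13399350e+02, -1.70017607e+01, -1.00255406e-01]), array([[ 0.51700159,  0.75285677],
       [ 0.28617291, -0.83858823],
       [-1.01064428,  0.42222265]]))
tens_2 [(0.65, [380.8, 272.5])]
units_7 []
month_11 []
```

View pics/w1.png

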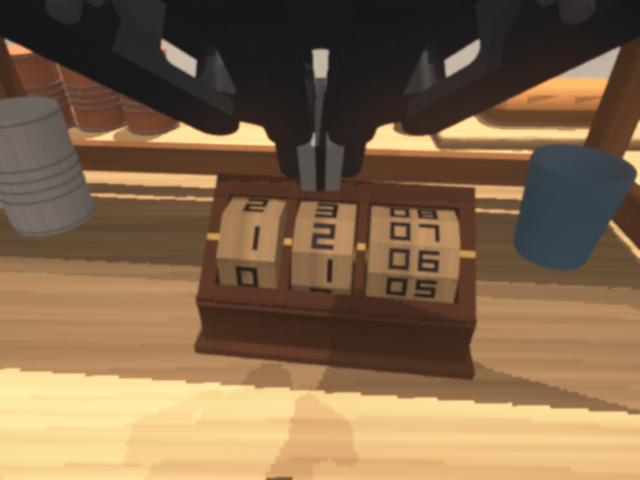

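Run:
```python
from h import *
B=bot.capture("top");W=bot.capture("wrist")
o=observe(W)+observe(B)
for y,c in ((37,(352,238)),(-9,(278,233))): o.append((W,22*N+[0,y,52],np.array(c)))
q,r=fit(o,(614,-15,-.08)); print(q);print(r.round(1))
T=tool_ori(q,40,-1)
bot.movel(cal2w(q,WIN["units_window"]+[0,-30,0]+75*N)[0],T.as_quat(),vel=100)
W2=bot.capture("wrist"); o2=observe(W2); print("alone",fit(o2,q)[0])
o+=o2;q,r=fit(o,q); print(q);print(r.round(1)); np.save("q.npy",q)
s=bot.get_state(); print(s["time_s"],s["eef_pos"],cal2w(q,WIN["units_window"]+[0,-30,0]+75*N))
```

```text
[ 6.13645026e+02 -1.55143800e+01 -1.23667151e-01]
[[ 0.2 -1.2]
 [-0.8  2.5]
 [ 0.1 -0. ]
 [-0.   0. ]
 [ 0.7  0.5]
 [-3.   1.2]
 [-0.4  0.7]
 [ 0.8 -0.4]]
alone [ 6.14677050e+02 -1.51562449e+01 -8.47344545e-02]
[ 6.13806069e+02 -1.53747748e+01 -1.08755766e-01]
[[ 0.3 -1.9]
 [-1.   2.4]
 [-0.1  0.7]
 [ 0.   0.3]
 [ 0.8  0.5]
 [-2.9  1. ]
 [-0.4  0.3]
 [ 0.7 -0.2]
 [ 2.8  0.6]
 [-0.6  0.6]
 [-0.2 -2.1]]
7.6667 [542.57174512 -22.70043229 135.06352526] [[543.05457362 -23.74475172 134.75      ]]
```

```bash
cat >> h.py <<'E'
class Roll:
    def __init__(s,q,lean=40):
        s.q=q; s.T=tool_ori(q,lean,-1).as_quat(); Z=R.from_euler("z",q[2]); s.Nw=Z.apply(N); s.Uw=Z.apply(U)
    def pos(s,k,u,h): return cal2w(s.q,np.array([0,YC[k],52])+h*N+u*U)[0]
    def go(s,k,u,h,vel=100): bot.movel(s.pos(k,u,h),s.T,vel=vel)
    def force(s): f=bot.get_state()["wrist_force"]-s.f0; return f@s.Nw,f@s.Uw
    def press(s,k,u,F=4,h0=38,hmin=30):
        s.go(k,u,h0); bot.dwell(.1); s.f0=bot.get_state()["wrist_force"]; h=h0
        while h>hmin:
            h-=.7; s.go(k,u,h,vel=15); 
            if s.force()[0]>F: break
        return h
    def stroke(s,k,u0=11,u1=-11,F=6,du=2,log=False,h=None):
        h=s.press(k,u0,F); L=[(u0,h,*s.force())]; n=max(1,int(np.ceil(abs(u1-u0)/du)))
        for u in np.linspace(u0,u1,n+1)[1:]:
            s.go(k,u,h,vel=30); f=s.force(); L.append((u,h,*f))
            h-=np.clip((F-f[0])*s.c,-1.5,1.)
        s.go(k,u1,40,vel=60)
        if log: print(np.round(L,1).tolist(),bot.get_state()["time_s"])
    c=.1
E
python3 - <<'E'
from h import *
q=np.load("q.npy"); r=Roll(q)
r.go("units",11,60); r.stroke("units",log=True)
r.go("units",0,110)
W=bot.capture("wrist"); cv2.imwrite("pics/w2.png",W["color"][::-1,::-1,::-1][150:390,150:470].repeat(2,0).repeat(2,1)); print(bot.get_state()["time_s"])
E
```

```text
[[11.0, 31.0, 10.6, 2.0], [9.0, 31.0, 12.0, 2.7], [7.0, 31.6, 11.4, 3.0], [5.0, 32.1, 9.7, 2.9], [3.0, 32.5, 9.4, 2.8], [1.0, 32.9, 9.8, 2.8], [-1.0, 33.2, 8.4, 2.8], [-3.0, 33.5, 7.3, 1.2], [-5.0, 33.6, 5.5, 1.0], [-7.0, 33.6, 5.3, 0.2], [-9.0, 33.5, 4.1, 0.6], [-11.0, 33.3, 1.1, 0.5]] 14.3667
15.275
```

View pics/w2.png

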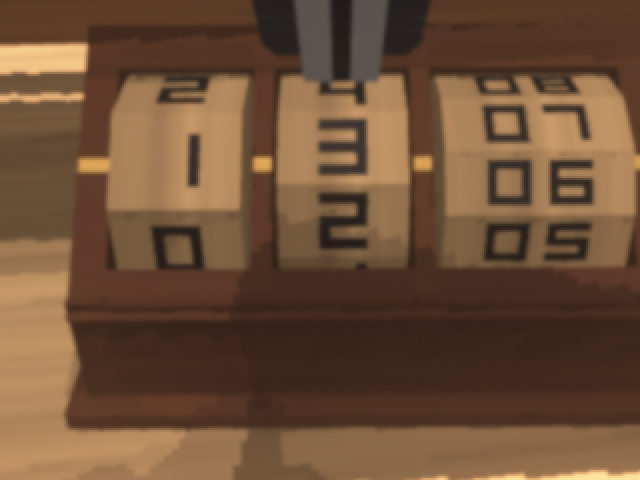

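```bash
cat >> h.py <<'E'
    def arc(s,k,u0,u1,F=8,du=3,Rr=34,uc=-3,vel=50):
        hh=lambda u:np.sqrt(Rr**2-min(abs(u-uc),.8*Rr)**2)
        s.go(k,u0,hh(u0)+6,vel=200); bot.dwell(.1); s.f0=bot.get_state()["wrist_force"]; d=3.
        rad=lambda u:(s.Nw*hh(u)+s.Uw*(u-uc))/Rr
        fr=lambda u:(bot.get_state()["wrist_force"]-s.f0)@rad(u)
        while d>-4:
            s.go(k,u0,hh(u0)+d,vel=25); f=fr(u0)
            if f>4: break
            d-=1
        L=[(u0,d,f)]; n=max(1,int(np.ceil(abs(u1-u0)/du)))
        for u in np.linspace(u0,u1,n+1)[1:]:
            d-=np.clip((F-f)*.1,-1.2,.8)
            s.go(k,u,hh(u)+d,vel=vel); f=fr(u); L.append((u,d,f))
        bot.movel(s.pos(k,u1,hh(u1)+d)+8*rad(u1),s.T,vel=100)
        print(k,np.round(L,1).tolist(),round(bot.get_state()["time_s"],1))
def snap(name):
    W=bot.capture("wrist"); cv2.imwrite(name,W["color"][::-1,::-1,::-1][150:390,150:470].repeat(2,0).repeat(2,1)); return W
E
python3 - <<'E'
from h import *
q=np.load("q.npy"); r=Roll(q)
r.go("units",16,50,200); r.arc("units",16,-20)
r.go("units",0,50,200); r.go("month",16,50,200); r.arc("month",16,-20)
r.go("month",0,50,200); r.go("units",0,110,200); print(bot.get_state()["time_s"])
snap("pics/w3.png")
E
```

```text
units [[16.0, 3.0, 5.4], [13.0, 2.7, -0.0], [10.0, 1.9, -0.3], [7.0, 1.1, -0.0], [4.0, 0.3, 0.7], [1.0, -0.4, 0.6], [-2.0, -1.1, -0.1], [-5.0, -1.9, 7.0], [-8.0, -2.0, 8.9], [-11.0, -1.9, 8.9], [-14.0, -1.8, 8.8], [-17.0, -1.8, 6.1], [-20.0, -1.9, 6.8]] 19.6
month [[16.0, 2.0, 7.5], [13.0, 2.0, 4.9], [10.0, 1.6, 3.0], [7.0, 1.1, -0.2], [4.0, 0.3, 0.1], [1.0, -0.4, 0.1], [-2.0, -1.2, 1.2], [-5.0, -1.9, 3.3], [-8.0, -2.4, 6.9], [-11.0, -2.5, 8.1], [-14.0, -2.5, 9.2], [-17.0, -2.4, 8.4], [-20.0, -2.3, 7.1]] 24.4
25.2833
```

View pics/w3.png

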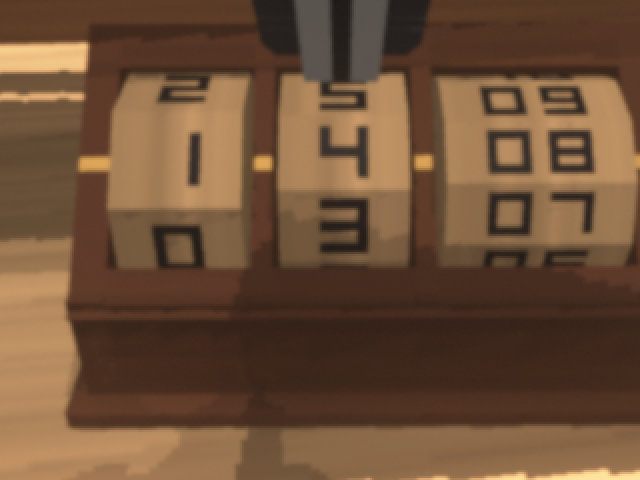

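```bash
sed -i 's/du=3,Rr=34,uc=-3,vel=50/du=3,Rr=34,uc=-1.5,vel=70/; s/; d=3\./; d=-.2/; s/d-=np.clip((F-f)\*.1,-1.2,.8)/d-=np.clip((F-f)*.15,-1.0,1.2)/; s/            d-=1$/            d-=.7/' h.py
python3 - <<'E'
from h import *
q=np.load("q.npy"); r=Roll(q)
r.go("units",14.5,50,250); r.arc("units",14.5,-18)
r.go("tens",12.5,45,250); r.arc("tens",12.5,-15)
r.go("month",12.5,45,250); r.arc("month",12.5,-15.5)
r.go("units",0,110,250); print(bot.get_state()["time_s"])
snap("pics/w4.png")
E
```

```text
units [[14.5, -0.2, 16.1], [11.5, 0.8, 1.2], [8.6, -0.2, 5.3], [5.6, -0.6, 8.0], [2.7, -0.6, 8.2], [-0.3, -0.6, 7.7], [-3.2, -0.7, 8.5], [-6.2, -0.6, 7.5], [-9.1, -0.7, 6.9], [-12.1, -0.8, 7.5], [-15.0, -0.9, 8.1], [-18.0, -0.9, 8.6]] 29.5
tens [[12.5, -0.2, 16.9], [9.8, 0.8, 1.6], [7.0, -0.2, 7.6], [4.2, -0.2, 8.9], [1.5, -0.1, 11.0], [-1.2, 0.4, 8.7], [-4.0, 0.5, 9.4], [-6.8, 0.7, 9.0], [-9.5, 0.8, 7.8], [-12.2, 0.8, 8.4], [-15.0, 0.9, 7.5]] 33.4
month [[12.5, -0.2, 11.1], [9.7, 0.3, -0.1], [6.9, -0.9, 7.1], [4.1, -1.1, 7.3], [1.3, -1.2, 6.8], [-1.5, -1.4, 6.3], [-4.3, -1.6, 8.1], [-7.1, -1.6, 6.3], [-9.9, -1.8, 8.8], [-12.7, -1.7, 7.8], [-15.5, -1.7, 8.4]] 37.4
37.9583
```

View pics/w4.png

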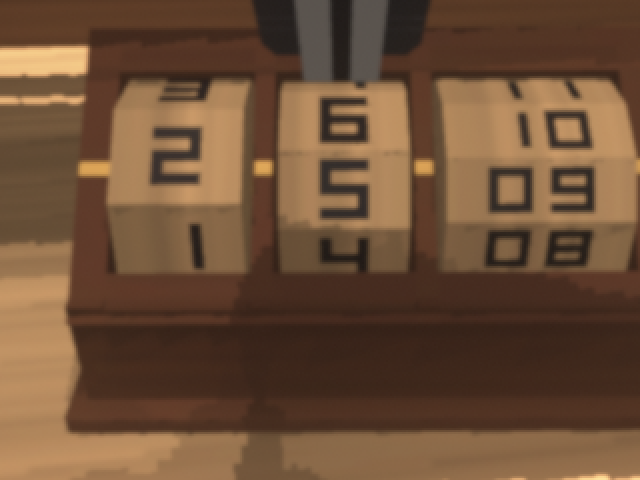

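```bash
cat >> h.py <<'E'
def crop(px): return np.c_[(639-px[:,0]-150)*2,(479-px[:,1]-150)*2]
def marks_and_flats(p,q):
    print("marks",crop(project(p,cal2w(q,[22*N+[0,y,52] for y in (37,-9)]))).round(0).tolist())
    for k,n,dy in (("tens",8,0),("units",10,0),("month",12,0)):
        for d in (-10,0,10):  # deg up
            f=lambda a,r:r*np.cos(np.radians(a))*N+r*np.sin(np.radians(a))*U+[0,YC[k],52]
            e=180/n; c=33/np.cos(np.radians(e))
            print(k,"up",d,"centre,top,bot edge",crop(project(p,cal2w(q,[f(d,33),f(d+e,c),f(d-e,c)])))[:,1].round(0))
E
python3 - <<'E'
from h import *
q=np.load("q.npy");W=bot.capture("wrist"); marks_and_flats(W,q)
E
```

```text
marks [[258.0, 165.0], [419.0, 165.0]]
tens up -10 centre,top,bot edge [175. 125. 225.]
tens up 0 centre,top,bot edge [154. 107. 203.]
tens up 10 centre,top,bot edge [135.  92. 180.]
units up -10 centre,top,bot edge [175. 136. 214.]
units up 0 centre,top,bot edge [154. 117. 192.]
units up 10 centre,top,bot edge [135. 101. 170.]
month up -10 centre,top,bot edge [175. 143. 207.]
month up 0 centre,top,bot edge [154. 124. 186.]
month up 10 centre,top,bot edge [135. 107. 164.]
```

Run:
```python
from h import *
q=np.load("q.npy"); r=Roll(q)
r.go("units",15.5,50,250); r.arc("units",15.5,-18.7)
r.go("month",12.5,45,250); r.arc("month",12.5,-16.5)
r.go("units",0,110,250); print(bot.get_state()["time_s"])
W=snap("pics/w5.png"); marks_and_flats(W,q)
for n in ["tens_2","units_7","month_11"]: print(n,[(x["score"],crop(np.array([x["centre"]])).tolist()) for x in bot.landmark_of(W,n)])
```

```text
units [[15.5, -0.2, 16.6], [12.6, 0.8, 10.7], [9.8, 1.2, 5.9], [7.0, 0.9, 3.1], [4.1, 0.2, 1.4], [1.2, -0.8, 2.5], [-1.6, -1.6, 5.0], [-4.4, -2.1, 9.6], [-7.3, -1.8, 10.7], [-10.2, -1.5, 10.1], [-13.0, -1.1, 8.7], [-15.8, -1.0, 8.7], [-18.7, -0.9, 8.6]] 42.5
month [[12.5, -0.2, 11.5], [9.6, 0.3, 7.4], [6.7, 0.2, 3.9], [3.8, -0.4, 1.4], [0.9, -1.4, 2.4], [-2.0, -2.2, 6.8], [-4.9, -2.4, 10.5], [-7.8, -2.0, 10.2], [-10.7, -1.7, 10.9], [-13.6, -1.2, 8.6], [-16.5, -1.1, 8.3]] 46.4
46.8917
marks [[260.0, 168.0], [421.0, 168.0]]
tens up -10 centre,top,bot edge [177. 128. 227.]
tens up 0 centre,top,bot edge [156. 109. 205.]
tens up 10 centre,top,bot edge [137.  95. 182.]
units up -10 centre,top,bot edge [177. 138. 217.]
units up 0 centre,top,bot edge [157. 120. 195.]
units up 10 centre,top,bot edge [137. 104. 172.]
month up -10 centre,top,bot edge [177. 145. 210.]
month up 0 centre,top,bot edge [157. 126. 188.]
month up 10 centre,top,bot edge [138. 110. 166.]
tens_2 [(0.84, [[177.79999999999995, 153.8]])]
units_7 [(0.69, [[342.20000000000005, 151.8]])]
month_11 [(0.66, [[541.0, 152.0]])]
```

View pics/w5.png

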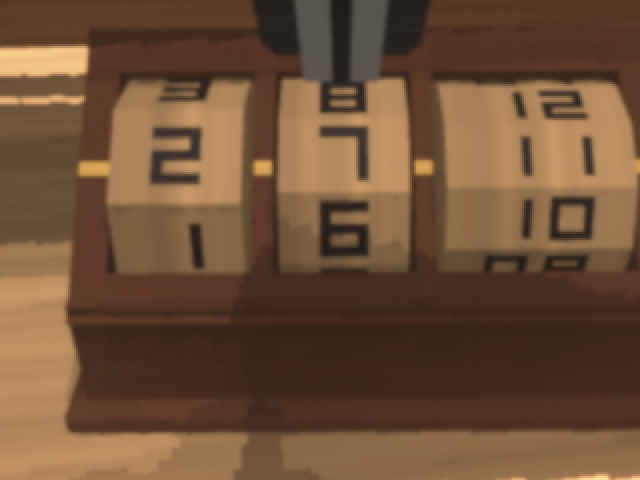

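The picture shows 2, 7 and 11 at rows of about 154. The squarely shown position is row 156–157, so each is within about 2°. The tool is clear of everything.

```bash
python3 -c "
from rig import bot
print(bot.hand_in())"
```

```text
the job is handed in; nothing more can be done
None
```

The calendar shows 2, 7 and 11, each within about 2° of the reading line by the last picture; I handed the job in at about 47 s, with no verdict returned.

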